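# Present the turned ball to the lathe's cup chuck on its carrying tray

### The job

Move the turned ball from the rest board into the ring pocket of the carrying tray, standing on the bench, and let go of it; then pick the tray up by its fin and carry it level, with the ball loose in its pocket, to the lathe. Finish while holding the tray there, still and level in the gripper, its pocket end pointing into the cup chuck: the ball is on the spindle axis (in line with the middle of the cup, at its height), with about one ball's width of air between the ball and the cup's mouth. Do not drop the ball or tip the tray, do not knock against the lathe, and leave everything else where it is.

Things in the scene. Friction and masses are not known exactly. Their poses are not given: they have to be found in the camera images.
- ball_center (a point): centre of the turned wooden ball, plain pale wood, 44 mm diameter, about 31 g, rolls freely. At the start it sits in one of the three rings of the rest board, its centre 34 mm above the bench
- tray: loose pale wooden carrying tray: flat board 190 (x) by 90 (y) by 8 mm thick, about 0.16 kg. Origin at the centre of its underside, z up. An upright grip fin stands in its middle. At x = +65 mm is the ball pocket, a low darker ring (26 mm inner, 40 mm outer diameter, 4 mm high); the ball rolls out if tipped some 30 degrees. At x = -65 mm is a flat dark pad 50 x 60 mm, 6 mm high
- tray_handle (a point): point in the tray's fin at which to grip it, 58 mm above the tray's underside, over its middle. The fin is 40 mm long (tray x), 14 mm thick (tray y), its top 80 mm above the underside; take it from above with the fingers closing along the tray's y
- tray_seat (a point): where the ball's centre is when it lies in the tray's pocket: 65 mm along the tray's +x, 30 mm above its underside (22 mm above the board)
- rest: fixed dark wooden rest board 280 mm (x) by 70 mm (y), 12 mm thick; origin at the centre of its underside. Three rings 4 mm high (26 mm inner diameter) on top, at x = -90, 0 and +90 mm, hold the ball, the door knob and the finial, in any order
- lathe: fixed white short-bed lathe. Origin on the bench below the mouth of its steel cup chuck. The spindle axis is level, along y, 200 mm above the bench. White headstock 160 mm wide (x), from y = 90 to 280 mm, 285 mm high. A bed 170 mm wide and 70 mm high runs below the chuck and out to y = -130 mm
- cup_mouth (a point): centre of the round mouth of the cup chuck, on the spindle axis, 200 mm above the bench; its axes are those of lathe. The chuck (80 mm outer, 64 mm inner diameter, 50 mm long, hollow 38 mm deep) opens towards -y
- doorknob: bystander: turned wooden door knob, 44 mm across, 42 mm tall, standing on its 22 mm foot in one of the rest's rings; origin at the centre of its underside
- finial: bystander: turned wooden pointed finial, 34 mm across, 55 mm tall, standing in one of the rest's rings; origin at the centre of its underside
- gouge: bystander: turning tool with wooden handle and steel shank, 260 mm long, lying on the bench; origin near its middle
- wax_tin: bystander: closed flat aluminium tin, 68 mm across, 28 mm tall; origin at the centre of its underside
- offcut: bystander: wood offcut 60 x 45 x 30 mm lying on the bench; origin at the centre of its underside
- finish: bystander: amber bottle, 60 mm across, 150 mm tall, standing; origin at the centre of its underside
- sanding_block: bystander: cork block 100 x 60 x 35 mm; origin at the centre of its underside
- ball: the same turned ball as a body; its origin is a point on its surface and turns with it, so use ball_center

How it is judged:
By the outcome, as a careful person would: the job done as asked, in the order asked, and still so for the second after the job is handed in, while the arm keeps its last pose, push and grip.
It also fails if it takes over 58 s, if anything falls off the work surface, if the arm or the gripper's body presses on something with over 40 N, if the wrist force passes 120 N, or if a joint passes its speed limit or range.

### The arm

A 6-joint arm with a two-finger parallel gripper is mounted at the origin on the work surface. World frame = base frame: x ahead of the robot, y to its left, z up, the work surface at z = 0. Lengths are in mm, angles in degrees, forces in N, time in s.
With the tool pointing down it reaches from about 275 to 725 mm from the base axis. Payload 15.9 kg.
Tool frame: the origin (TCP) lies at the very end of the fingers, on their centre line; the grasp point (between the pads) lies 19 mm behind it (manip.tcp_to_grasp is the distance from the TCP to the grasp point, in mm); z points along the fingers, y is the line along which they close (so a half turn about z gives the same grasp; the last joint's range is limited). The gripper opens to 85 mm and grips with 20 to 120 N. Pads are 22 mm wide; open, the fingers measure 114 mm over their backs; the gripper's body (76 mm by 85 mm) begins 54 mm behind the grasp point. The pads swing forward as they close: fully open they stand 13 mm farther back than shut.
Start: joints at [-71.562, 12.198, -1.971, 75.831, 0, 90], TCP at [158.131, -474.321, 231.306] pointing down, gripper open.
Joint ranges: [-170.91, 170.91], [-42.67, 98.43], [-65.05, 77.54], [-120.47, 116.71], [-90, 82.35], [-180, 180]. Speed limits (degrees/s): [108.29, 108.29, 136.94, 147.25, 180, 180].

### API

Orientations are given as a 3x3 rotation matrix whose columns are the frame's x, y, z axes.
In Python, from workcell import manip, vision, order gives the robot as it stands (manip), with the cameras (vision) and the job (order).
- The arm moves only by the shell command python3 jog.py 'ROWS' [OPENING] [FORCE]. ROWS is a JSON list of rows, 1 to 20 of them, each of 6 numbers: dx, dy, dz in mm, then a rotation vector rx, ry, rz in degrees; each row shifts and turns the commanded pose from where the row before left it, along the tool's axes as they then stand; what a row does not reach is not made up. A row lasts 1/10 s, in which the tool goes at most 50 mm and 8.59 degrees, less where a joint would pass 70% of its speed; a pose out of reach is approached as far as the arm can. OPENING is the finger opening in mm, set as the command begins (- or left out keeps the last). The fingers move at their own pace and stop on an object; FORCE is the grip in N (left out, the last holds). Time passes only in rows, so rows that do not move let the fingers close. It prints the time, the measured TCP pose, the force, the opening and the grip force at its end.
- manip.sense(): the state, without advancing time (a new reading comes with each control period).
- vision.camera(name): name is "scene" or "top"; returns the picture (420x560x3 uint8, blue, green, red); there is no depth.
- vision.camera_info(name): a dict with "fx", "fy", "cx", "cy" (pixels), "dist_coeffs" ([k1, k2, p1, p2, k3] as OpenCV has them; the pictures are not rectified), "rvec" (rotation vector, rad) and "tvec" (3), from world to camera coordinates, as OpenCV has them. Camera axes: x right, y down, z forward; pixel columns grow to the right and rows downward; lengths in mm; the calibration is good to about 2 mm. A picture is of the moment at which its call begins. camera_info takes no time and is no camera call.
- order.job_done(): hands the job in; it is judged then, once.
The state is a dict: "clock": time; "joint_positions": joint angles; "dq": joint speeds; "tau": joint torques, N m; "tool_pos": TCP position; "ee_rot": TCP orientation; "wrist_force": force on the tool from outside, world axes, zero at the start; "torque": the same for the moment, N m; "grip_width": finger opening in mm; "finger_force": force on a finger pad.
Only numpy, scipy, OpenCV 4.12 (cv2) and the standard library are available. Lean on these libraries where they do the work, as an engineer would, in place of code of your own. Each camera call takes 0.05 s, during which the arm holds its last target. There are 200 camera calls.

## Working session

There is one attempt and no reset: what is moved stays moved. The work goes in short steps, Python scripts to look and compute and a shell command to move; the robot and the scene stay as the last step left them, time stands still between calls to the robot, and variables do not carry over. Pictures are saved under pics/ and viewed, at most 10 in all, crops included, and the job is handed in when it is done.

```bash
ls; mkdir -p pics
python3 - <<'E'
from workcell import manip, vision, order
import cv2
for n in("scene","top"):
    im=vision.camera(n); cv2.imwrite(f"pics/{n}0.png",cv2.resize(im,(784,588),interpolation=cv2.INTER_CUBIC)); cv2.imwrite(f"pics/raw_{n}0.png",im); print(vision.camera_info(n))
s=manip.sense(); print(s["clock"],s["tool_pos"],s["ee_rot"],s["grip_width"],s["wrist_force"])
E
```

```text
jog.py
pics
workcell.py
{'fx': 534.6361196518017, 'fy': 534.6361196518017, 'cx': 277.7788049611064, 'cy': 216.64767256280874, 'dist_coeffs': array([-0.08788427,  0.        ,  0.        ,  0.        ,  0.        ]), 'rvec': array([ 1.76657158,  1.45792242, -0.75602301]), 'tvec': array([-114.92673438, -180.41923815, 1811.40705578])}
{'fx': 432.7346764308185, 'fy': 432.7346764308185, 'cx': 277.13498403274843, 'cy': 205.809083893691, 'dist_coeffs': array([-0.00352775,  0.        ,  0.        ,  0.        ,  0.        ]), 'rvec': array([ 2.2243817 , -2.19862398,  0.07903871]), 'tvec': array([ -29.8469902 ,  537.40271953, 1365.90792341])}
0.1 [ 158.03138765 -474.07349427  230.88991997] [[ 9.48672458e-01  3.16260156e-01 -2.84232423e-04]
 [ 3.16260284e-01 -9.48672048e-01  8.81822929e-04]
 [ 9.24210208e-06 -9.26452552e-04 -9.99999571e-01]] 85.14399774735017 [-0.23049473  0.13591995 -0.32276276]
```

View pics/top0.png

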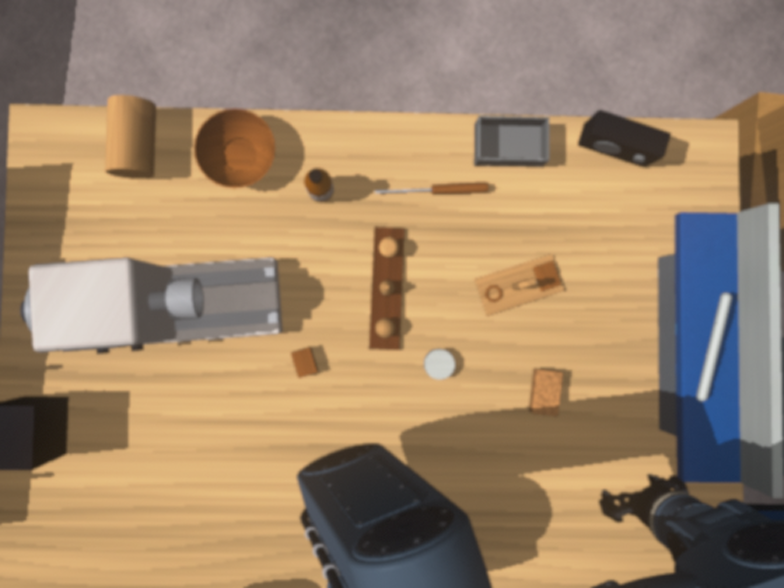

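View pics/scene0.png

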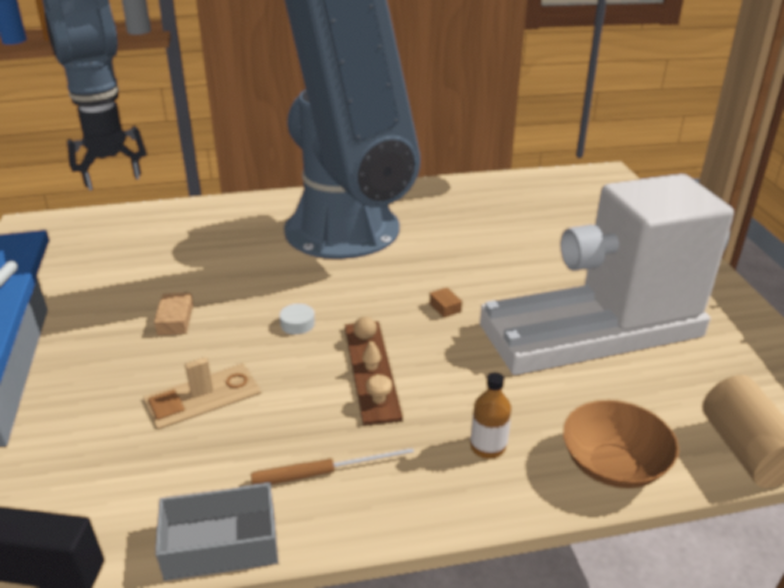

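Top view: rest at (388,288), ball at its lower end (384,327), since the scene view has a plain sphere at the robot end (365,328) and the knob at the far end. The tray is at (520,285) with its pocket to the left, and the lathe is on the left with the cup opening to the right at (200,298). Next I'll take enlarged crops.

```bash
cat > h.py <<'E'
import numpy as np, cv2
from workcell import manip, vision, order
def cam(n):
    i=vision.camera_info(n); K=np.array([[i["fx"],0,i["cx"]],[0,i["fy"],i["cy"]],[0,0,1]])
    return K,np.array(i["dist_coeffs"]),np.array(i["rvec"]),np.array(i["tvec"])
def ray(n,uv):
    K,d,r,t=cam(n); R=cv2.Rodrigues(r)[0]
    p=cv2.undistortPoints(np.array([[uv]],float),K,d)[0,0]
    return -R.T@t, R.T@np.array([p[0],p[1],1])
def at_z(n,uv,z):
    c,v=ray(n,uv); return c+v*(z-c[2])/v[2]
def proj(n,P):
    K,d,r,t=cam(n); return cv2.projectPoints(np.array(P,float).reshape(-1,1,3),r,t,K,d)[0][:,0]
def tri(uvt,uvs):
    c1,v1=ray("top",uvt);c2,v2=ray("scene",uvs)
    a=np.linalg.lstsq(np.c_[v1,-v2],c2-c1,rcond=None)[0]
    p,q=c1+a[0]*v1,c2+a[1]*v2; return (p+q)/2,np.linalg.norm(p-q)
E
python3 - <<'E'
import cv2
t=cv2.imread("pics/raw_top0.png"); s=cv2.imread("pics/raw_scene0.png")
def crop(im,x,y,w,h,k,n): cv2.imwrite(n,cv2.resize(im[y:y+h,x:x+w],None,fx=k,fy=k,interpolation=cv2.INTER_CUBIC))
crop(t,255,155,160,100,5,"pics/t1.png")
crop(t,10,175,200,80,4,"pics/t2.png")
crop(s,90,215,200,100,4,"pics/s1.png")
crop(s,330,120,200,150,4,"pics/s2.png")
E
```

```text
(no output)
```

View pics/t1.png

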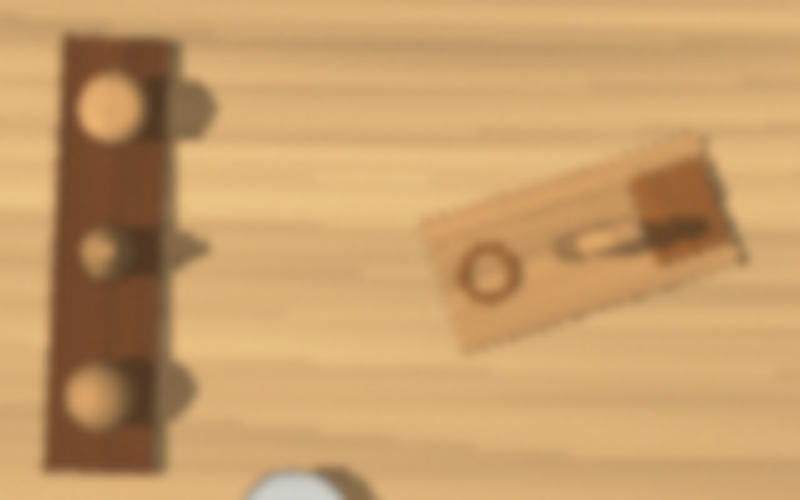

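View pics/t2.png

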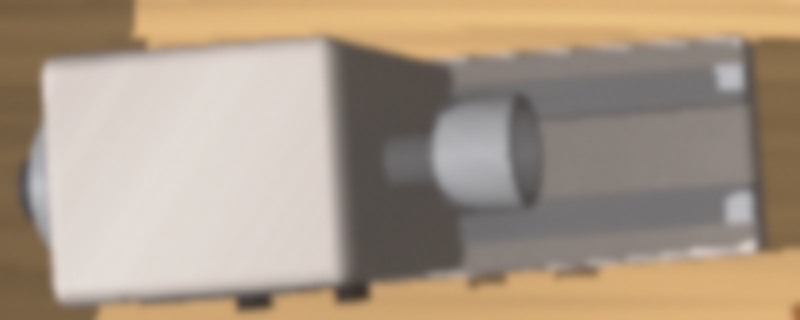

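View pics/s1.png

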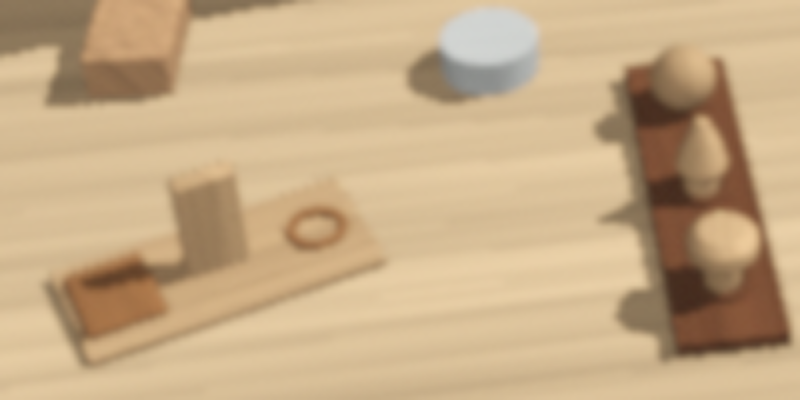

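View pics/s2.png

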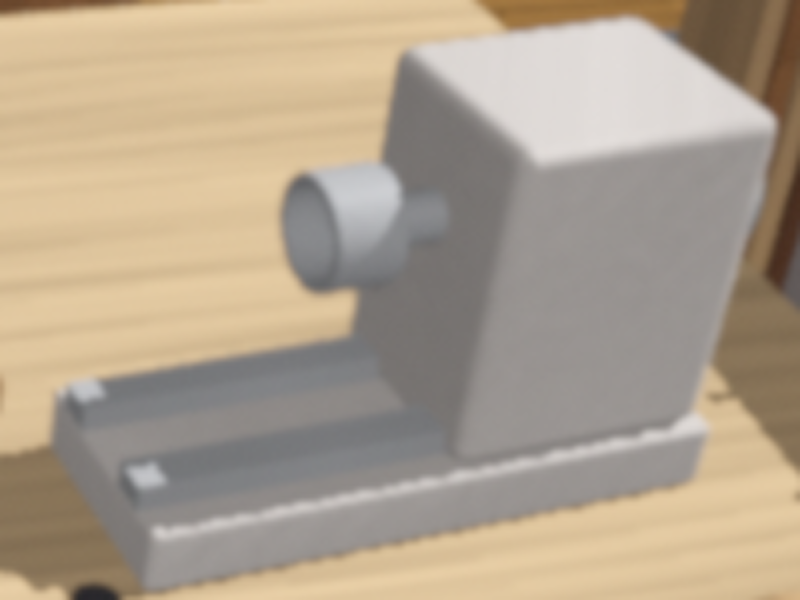

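Crop readings: ball at t1 (99,397) and s1 (684,76). Tray top corners at t1 (422,220), (465,354), (745,258), (705,135), ring at (490,272). Cup mouth at t2 (525,151) and s2 (313,231). I'll fit planar poses to these.

```bash
cat > fit.py <<'E'
from h import *
from scipy.optimize import least_squares
c=lambda p,x,y,k:((p[0]+.5)/k-.5+x,(p[1]+.5)/k-.5+y)
t1=lambda *p:("top",c(p,255,155,5)); t2=lambda *p:("top",c(p,10,175,4))
s1=lambda *p:("scene",c(p,90,215,4)); s2=lambda *p:("scene",c(p,330,120,4))
def fit(name,obs,x0):
    def world(q,P): a=np.radians(q[2]);return [q[0]+P[0]*np.cos(a)-P[1]*np.sin(a),q[1]+P[0]*np.sin(a)+P[1]*np.cos(a),P[2]]
    f=lambda q:np.concatenate([proj(n,world(q,P))[0]-uv for P,(n,uv) in obs])
    r=least_squares(f,x0,loss="soft_l1"); print(name,r.x.round(1)); print(f(r.x).reshape(-1,2).round(1).tolist()); return r.x
def P2(p,q): return p[0][1]
print("ball tri",tri(t1(99,397)[1],s1(684,76)[1]),"top@34",at_z(*t1(99,397),34))
print("ring tri",tri(t1(490,272)[1],s1(317,228)[1]))
print("cup tri",tri(t2(525,151)[1],s2(313,231)[1]))
fit("tray",[((95,45,8),t1(465,354)),((95,-45,8),t1(422,220)),((-95,-45,8),t1(705,135)),((-95,45,8),t1(745,258)),((65,0,12),t1(490,272)),((65,0,12),s1(317,228)),((95,45,8),s1(332,178)),((95,-45,8),s1(385,260)),((-95,-45,8),s1(90,362))],[450,-250,105])
fit("rest",[((140,35,12),t1(65,36)),((-140,35,12),t1(45,470)),((-140,-35,12),t1(160,470)),((140,-35,12),t1(180,38)),((-90,0,34),t1(99,397)),((-90,0,34),s1(684,76)),((140,35,12),s1(787,343)),((140,-35,12),s1(680,350))],[450,-50,0])
fit("lathe",[((0,0,200),t2(525,151)),((0,0,200),s2(313,231)),((80,90,285),t2(328,40)),((-80,90,285),t2(350,282)),((-80,280,285),t2(58,302)),((80,280,285),t2(42,62)),((85,-130,70),t2(745,38)),((-85,-130,70),t2(760,248)),((85,-130,70),s2(152,530)),((-85,-130,70),s2(57,395))],[450,300,0])
E
python3 fit.py
```

```text
ball tri (array([448.33639743, -16.12436122,  35.05679493]), np.float64(1.4289255605309368)) top@34 [448.43738804 -15.44209803  34.        ]
ring tri (array([ 530.53092981, -265.12722252,   11.20049631]), np.float64(0.6592771828467072))
cup tri (array([506.83571197, 352.41160999, 203.30414966]), np.float64(0.9892470048224468))
tray [ 551.3 -327.2  108.6]
[[0.4, -0.2], [0.2, -0.0], [-0.8, -1.1], [0.1, 0.8], [0.1, -0.0], [-0.4, -0.2], [1.0, -0.2], [0.6, -0.5], [-0.9, 0.3]]
rest [540.2 -22.   -2.2]
[[0.3, -1.0], [-0.2, -0.1], [-1.1, 1.0], [-0.9, -0.2], [1.0, -0.6], [-0.5, 0.9], [1.0, -1.8], [-1.7, -0.4]]
lathe [508.  350.5   5.7]
[[0.9, -0.4], [-0.9, 1.5], [2.5, -2.1], [1.5, 0.5], [-1.9, 2.2], [-1.9, -1.2], [-1.1, -2.4], [-0.4, 0.8], [1.4, -3.7], [-1.0, -7.1]]
```

```bash
cat >> fit.py <<'E'
print("----")
hs=[((0,0,200),t2(525,151)),((0,0,200),s2(313,231)),((80,90,285),t2(328,40)),((-80,90,285),t2(350,282)),((-80,280,285),t2(58,302)),((80,280,285),t2(42,62)),((-80,90,285),s2(405,52)),((80,90,285),s2(535,163)),((80,280,285),s2(773,122)),((-80,280,285),s2(630,20))]
L=fit("lathe2",hs,[508,350,5])
bed=[((85,-130,58),t2(745,38)),((-85,-130,58),t2(760,248)),((85,-130,58),s2(152,530)),((-85,-130,58),s2(57,395))]
L=fit("lathe3",hs+bed,[508,350,5])
for nm,a,b,z in(("bed edge",t2(745,38),t2(450,62),60),("bed edge2",t2(758,248),t2(462,272),60),("hs edge",t2(90,57),t2(300,42),285),("hs low",t2(90,301),t2(320,285),285)):
    d=at_z(*b,z)-at_z(*a,z); print(nm,np.degrees(np.arctan2(-d[0],d[1]))%180)
print("tip knob",at_z(*t1(111,108),40),"finial",at_z(*t1(104,252),30))
print("tin",at_z("top",(440/1.4,364/1.4),28),"offcut",at_z("top",(305/1.4,361/1.4),30),"finish",at_z("top",(318/1.4,185/1.4),80))
print(manip.tcp_to_grasp)
E
python3 fit.py | sed -n '/----/,$p'
```

```text
----
lathe2 [508.8 352.    6. ]
[[0.3, -0.8], [-0.2, 1.6], [1.8, -2.2], [1.0, 0.4], [-2.3, 2.5], [-2.6, -0.9], [-2.9, -1.9], [-1.1, -1.0], [4.4, -0.9], [2.0, -2.2]]Traceback (most recent call last):
  File "fit.py", line 21, in <module>
    L=fit("lathe3",hs+bed,[508,350,5])
  File "fit.py", line 9, in fit
    r=least_squares(f,x0,loss="soft_l1"); print(name,r.x.round(1)); print(f(r.x).reshape(-1,2).round(1).tolist()); return r.x
    return func(*args, **kwargs)
    result = trf(vector_fun.fun, vector_fun.jac, x0, f0, J0, lb, ub, ftol, xtol,
                 gtol, max_nfev, x_scale, loss_function, tr_solver,
                 tr_options.copy(), verbose, callback=callback_wrapped)
    return trf_no_bounds(
        fun, jac, x0, f0, J0, ftol, xtol, gtol, max_nfev, x_scale,
        loss_function, tr_solver, tr_options, verbose, callback=callback)
    f_new = fun(x_new)
    self._update_fun()
    ~~~~~~~~~~~~~~~~^^
    self.f = self.fun_wrapped(xp_copy(self.x))
             ~~~~~~~~~~~~~~~~^^^^^^^^^^^^^^^^^
    return np.atleast_1d(self.fun(x))
                         ~~~~~~~~^^^
    return self.f(x, *self.args, **self.kwargs)
           ~~~~~~^^^^^^^^^^^^^^^^^^^^^^^^^^^^^^
  File "fit.py", line 8, in <lambda>
    f=lambda q:np.concatenate([proj(n,world(q,P))[0]-uv for P,(n,uv) in obs])
                               ~~~~^^^^^^^^^^^^^^
  File "h.py", line 13, in proj
    K,d,r,t=cam(n); return cv2.projectPoints(np.array(P,float).reshape(-1,1,3),r,t,K,d)[0][:,0]
            ~~~^^^
  File "h.py", line 4, in cam
    i=vision.camera_info(n); K=np.array([[i["fx"],0,i["cx"]],[0,i["fy"],i["cy"]],[0,0,1]])
ValueError: time passes only in moves, steps and waits
```

```bash
sed -i 's/^def cam(n):/import functools\n@functools.cache\ndef cam(n):/' h.py; python3 fit.py | sed -n '/----/,$p'
```

```text
----
lathe2 [508.8 352.    6. ]
[[0.3, -0.8], [-0.2, 1.6], [1.8, -2.2], [1.0, 0.4], [-2.3, 2.5], [-2.6, -0.9], [-2.9, -1.9], [-1.1, -1.0], [4.4, -0.9], [2.0, -2.2]]
lathe3 [508.3 351.2   5.5]
[[0.6, -0.6], [-0.6, 1.5], [2.3, -2.3], [1.1, 0.3], [-2.3, 1.9], [-2.1, -1.6], [-2.9, -1.9], [-1.5, -0.9], [4.4, -0.5], [2.3, -1.9], [-0.6, -2.0], [-0.1, 0.7], [1.1, 0.1], [-1.0, -3.6]]
bed edge 5.461976704246489
bed edge2 5.2479871952416115
hs edge 4.910011078707754
hs low 4.5897864196575995
tip knob [629.25007829 -20.78677575  40.        ] finial [539.40092607 -17.63872881  30.        ]
tin [ 368.1728684  -141.70814913   28.        ] offcut [372.28918497 159.8832423   30.        ] finish [757.18444469 132.84279003  80.        ]
18.700000000000003
```

```bash
cat > d.py <<'E'
import sys; from h import *
x,y,z,yaw=map(float,sys.argv[1:5])  # target TCP, closing-line angle
s=manip.sense(); R=np.array(s["ee_rot"]); d=np.array([x,y,z])-s["tool_pos"]
a=np.degrees(np.arctan2(R[1,1],R[0,1])); r=(yaw-a+90)%180-90
print("t",s["clock"],"delta tool",(R.T@d).round(1),"rz",round(-r,2),"tilt",R[:,2].round(4),"q6",s["joint_positions"][5],"tau.z",s["wrist_force"])
E
python3 jog.py '[[15,-12,3,0,0,0],[30,-25,9,0,0,0],[30,-25,9,0,0,0],[30,-25,9,0,0,0],[30,-25,9,0,0,0],[30,-25,9,0,0,0],[30,-25,9,0,0,0],[30,-25,9,0,0,0],[30,-25,9,0,0,0],[30,-25,9,0,0,0],[30,-25,9,0,0,0],[30,-25,9,0,0,0],[30,-25,9,0,0,0],[30,-25,9,0,0,0],[15,-6,6,0,0,0],[0,0,0,0,0,0]]' 75; python3 d.py 448.4 -15.8 17 18.6
```

```text
clock: 1.7
tool_pos: [448.6, -14.9, 104.3]
ee_rot: [[0.948, 0.319, -0.001], [0.319, -0.948, 0.0], [-0.001, -0.001, -1.0]]
wrist_force: [-0.4, 0.3, 0.4]
grip_width: 74.8
finger_force: 0.0
t 1.7 delta tool [-0.3  0.9 87.3] rz 89.98 tilt [-1.4e-03  1.0e-04 -1.0e+00] q6 159.51655141680175 tau.z [-0.35161919  0.30557805  0.37291547]
```

```bash
python3 jog.py '[[0,0,2,0,0,-8],[0,0,2,0,0,-8],[0,0,2,0,0,-8],[0,0,2,0,0,-8],[0,0,2,0,0,-8],[0,0,2,0,0,-8],[0,0,2,0,0,-8],[0,0,2,0,0,-8],[0,0,2,0,0,-8],[0,0,2,0,0,-8],[0,0,2,0,0,-8],[0,0,2,0,0,-2],[0,0,0,0,0,0]]'; python3 d.py 448.4 -15.8 17 18.6
python3 - <<'E'
from h import *
im=vision.camera("top"); a=im[150:260,240:420]; im2=vision.camera("scene"); b=im2[190:300,200:380]
cv2.imwrite("pics/p7.png",cv2.resize(np.hstack([a,b]),None,fx=2.2,fy=2.2,interpolation=cv2.INTER_CUBIC))
E
```

```text
clock: 3.0
tool_pos: [447.4, -17.1, 81.3]
ee_rot: [[-0.316, 0.949, -0.001], [0.949, 0.316, -0.0], [-0.0, -0.001, -1.0]]
wrist_force: [-0.2, 0.7, -1.5]
grip_width: 74.9
finger_force: 0.0
t 3.0 delta tool [ 0.9  1.4 64.3] rz -0.2 tilt [-6.e-04 -2.e-04 -1.e+00] q6 69.42415804987117 tau.z [-0.21983739  0.72021911 -1.49374379]
```

View pics/p7.png

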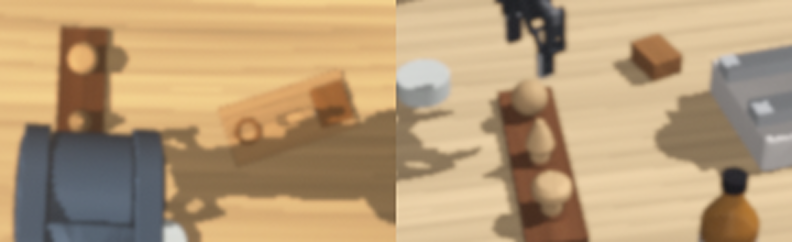

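The picture shows the fingers above the ball (scene half, ball at (530,97)), with the finial and knob untouched. I'll descend and grip.

```bash
python3 jog.py '[[0.9,1.4,10,0,0,0],[0,0,10,0,0,0],[0,0,10,0,0,0],[0,0,10,0,0,0],[0,0,10,0,0,0],[0,0,8,0,0,0],[0,0,6,0,0,0],[0,0,0,0,0,0],[0,0,0,0,0,0]]' && python3 d.py 448.4 -15.8 17 18.6; python3 jog.py '[[0,0,0,0,0,0],[0,0,0,0,0,0],[0,0,0,0,0,0],[0,0,0,0,0,0],[0,0,0,0,0,0],[0,0,0,0,0,0]]' 20 20
```

```text
clock: 4.0
tool_pos: [449.2, -14.8, 17.4]
ee_rot: [[-0.316, 0.949, 0.0], [0.949, 0.316, 0.0], [0.0, 0.0, -1.0]]
wrist_force: [-0.9, -0.6, -0.2]
grip_width: 75.5
finger_force: 0.0
t 4.0 delta tool [-0.7 -1.1  0.4] rz -0.16 tilt [ 0.e+00  1.e-04 -1.e+00] q6 69.6772284488464 tau.z [-0.85544343 -0.59330264 -0.23486464]
clock: 4.6
tool_pos: [448.9, -15.0, 17.8]
ee_rot: [[-0.316, 0.949, -0.0], [0.949, 0.316, -0.0], [-0.0, -0.0, -1.0]]
wrist_force: [-5.5, -1.8, 11.1]
grip_width: 42.7
finger_force: 18.8
```

Stopped at 42.7 mm, which is slightly above the equator. I'll reopen, go 4 mm lower and regrip.

```bash
python3 jog.py '[[0,0,0,0,0,0],[0,0,0,0,0,0],[0,0,0,0,0,0],[0,-1,2,0,0,0],[0,0,2,0,0,0],[0,0,0,0,0,0]]' 56 20; python3 jog.py '[[0,0,0,0,0,0],[0,0,0,0,0,0],[0,0,0,0,0,0],[0,0,0,0,0,0],[0,0,0,0,0,0]]' 20 25
```

```text
clock: 5.2
tool_pos: [447.9, -15.1, 13.0]
ee_rot: [[-0.316, 0.949, -0.001], [0.949, 0.316, 0.0], [0.0, -0.001, -1.0]]
wrist_force: [-0.7, 0.2, -0.7]
grip_width: 55.9
finger_force: 0.0
clock: 5.7
tool_pos: [448.1, -15.2, 13.4]
ee_rot: [[-0.316, 0.949, -0.0], [0.949, 0.316, -0.0], [-0.0, -0.0, -1.0]]
wrist_force: [-3.1, -1.1, 5.9]
grip_width: 42.9
finger_force: 24.8
```

```bash
python3 jog.py '[[0,0,-5,0,0,0],[0,0,-10,0,0,0],[0,0,-15,0,0,0],[0,0,-20,0,0,0],[0,0,-15,0,0,0],[0,0,-5,0,0,0],[-15,0,0,0,0,0],[-25,0,0,0,0,0],[-30,0,0,0,0,0],[-30,0,0,0,0,0],[-30,0,0,0,0,0],[-30,0,0,0,0,0],[-30,0,0,0,0,0],[-30,0,0,0,0,0],[-25,0,0,0,0,0],[-14,0,0,0,0,0],[-4,0,0,0,0,0],[0,0,0,0,0,0],[0,0,0,0,0,0]]';python3 d.py 530.5 -265.3 11 18.6
python3 - <<'E'
from h import *
im=vision.camera("top"); a=im[150:260,240:420]; im2=vision.camera("scene"); b=im2[190:300,80:260]
cv2.imwrite("pics/p8.png",cv2.resize(np.hstack([a,b]),None,fx=2.2,fy=2.2,interpolation=cv2.INTER_CUBIC))
E
```

```text
clock: 7.6
tool_pos: [531.1, -263.6, 83.3]
ee_rot: [[-0.317, 0.948, -0.0], [0.948, 0.317, 0.0], [0.0, -0.0, -1.0]]
wrist_force: [0.2, -0.5, -0.6]
grip_width: 42.4
finger_force: 25.4
t 7.6 delta tool [-1.4 -1.1 72.3] rz -0.13 tilt [-3.e-04  4.e-04 -1.e+00] q6 45.12053002058765 tau.z [ 0.15778578 -0.47348311 -0.5638275 ]
```

View pics/p8.png

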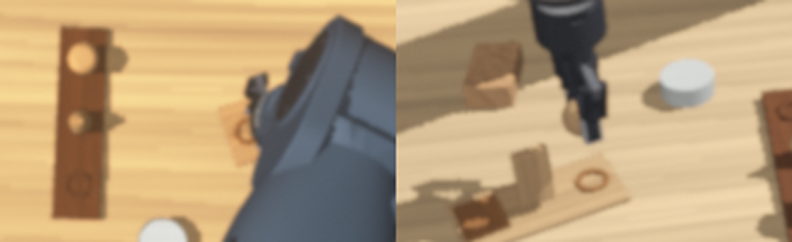

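The ball is held between the fingers (scene half, about (575,118)), above the empty tray ring at (592,181). The rest's ball ring at (78,184) is empty. I'll lower it and release.

```bash
python3 jog.py '[[-1,-1,6,0,0,0],[-0.4,0,14,0,0,0],[0,0,16,0,0,0],[0,0,14,0,0,0],[0,0,10,0,0,0],[0,0,6,0,0,0],[0,0,3,0,0,0],[0,0,2.5,0,0,0],[0,0,0,0,0,0],[0,0,0,0,0,0],[0,0,0,0,0,0]]'; python3 d.py 530.5 -265.3 11 18.6
```

```text
clock: 8.8
tool_pos: [531.1, -266.4, 12.2]
ee_rot: [[-0.316, 0.949, 0.0], [0.949, 0.316, -0.0], [-0.0, 0.0, -1.0]]
wrist_force: [0.7, -0.4, -0.3]
grip_width: 42.5
finger_force: 25.4
t 8.8 delta tool [ 1.2 -0.2  1.2] rz -0.16 tilt [ 5.e-04 -3.e-04 -1.e+00] q6 44.9254917332717 tau.z [ 0.65678823 -0.43673929 -0.28824526]
```

```bash
python3 jog.py '[[1,0,1,0,0,0],[0,0,1,0,0,0],[0,0,0,0,0,0],[0,0,0,0,0,0]]'; python3 jog.py '[[0,0,0,0,0,0],[0,0,0,0,0,0],[0,0,0,0,0,0],[0,0,0,0,0,0]]' 47;python3 jog.py '[[0,0,0,0,0,0],[0,0,0,0,0,0],[0,0,0,0,0,0],[0,0,0,0,0,0],[0,0,-5,0,0,0],[0,0,-10,0,0,0],[0,0,-20,0,0,0],[0,0,-30,0,0,0],[0,0,-30,0,0,0],[0,0,-20,0,0,0]]' 64
python3 - <<'E'
from h import *
im2=vision.camera("scene"); cv2.imwrite("pics/p9.png",cv2.resize(im2[200:310,80:260],None,fx=4,fy=4,interpolation=cv2.INTER_CUBIC))
E
```

```text
clock: 9.2
tool_pos: [530.9, -265.4, 10.7]
ee_rot: [[-0.316, 0.949, 0.001], [0.949, 0.316, -0.0], [-0.001, 0.001, -1.0]]
wrist_force: [-2.1, 1.0, 11.1]
grip_width: 42.5
finger_force: 26.2
clock: 9.6
tool_pos: [530.5, -265.3, 9.7]
ee_rot: [[-0.316, 0.949, -0.0], [0.949, 0.316, 0.0], [0.0, -0.0, -1.0]]
wrist_force: [-0.6, -0.9, 0.1]
grip_width: 47.2
finger_force: 0.0
clock: 10.6
tool_pos: [531.2, -265.6, 128.0]
ee_rot: [[-0.316, 0.949, 0.002], [0.949, 0.316, -0.001], [-0.002, 0.002, -1.0]]
wrist_force: [-0.4, -0.9, -0.3]
grip_width: 63.7
finger_force: 0.0
```

View pics/p9.png

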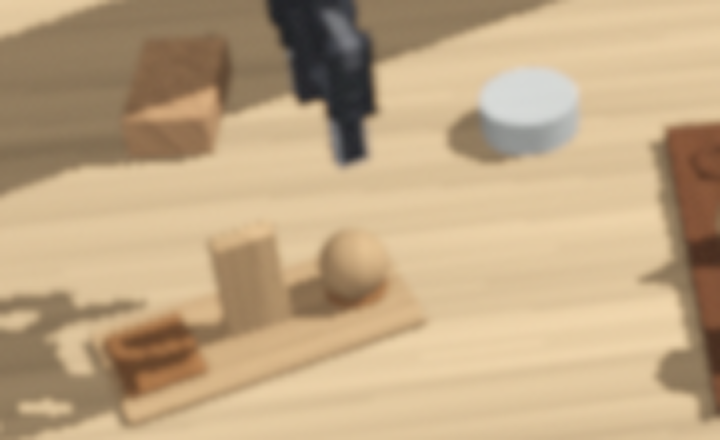

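The ball sits in the tray ring (355,265) and the tray corner (425,322) has not moved. Next I'll take the fin.

```bash
python3 jog.py '[[-10,0,0,0,0,0],[-20,0,0,0,0,0],[-20,0,0,0,0,0],[-12,0,0,0,0,0],[-3,0,0,0,0,0],[0,0,0,0,0,0],[0,0,10,0,0,0],[0,0,10,0,0,0],[0,0,0,0,0,0]]' 50; python3 d.py 551.3 -327.2 39.3 18.6
```

```text
clock: 11.55
tool_pos: [550.1, -326.0, 102.8]
ee_rot: [[-0.317, 0.949, -0.002], [0.949, 0.317, 0.002], [0.002, -0.002, -1.0]]
wrist_force: [0.2, 0.3, 0.0]
grip_width: 50.1
finger_force: 0.0
t 11.55 delta tool [-1.7  0.9 63.5] rz -0.14 tilt [-0.0025  0.0015 -1.    ] q6 40.88658528155856 tau.z [0.1714835  0.25794983 0.00692209]
```

```bash
python3 jog.py '[[-0.8,0.5,10,0,0,0],[0,0,12,0,0,0],[0,0,12,0,0,0],[0,0,12,0,0,0],[0,0,10,0,0,0],[0,0,6,0,0,0],[0,0,0,0,0,0],[0,0,0,0,0,0]]'; python3 d.py 551.3 -327.2 39.3 18.6
```

```text
clock: 12.35
tool_pos: [552.0, -327.7, 43.1]
ee_rot: [[-0.316, 0.949, 0.0], [0.949, 0.316, -0.0], [-0.0, 0.0, -1.0]]
wrist_force: [-0.5, 0.3, -0.4]
grip_width: 50.0
finger_force: 0.0
t 12.35 delta tool [ 0.7 -0.5  3.8] rz -0.17 tilt [ 3.e-04 -2.e-04 -1.e+00] q6 40.870155351354136 tau.z [-0.46423583  0.27673284 -0.40289611]
```

```bash
python3 jog.py '[[0,0,2,0,0,0],[0,0,1.8,0,0,0],[0,0,0,0,0,0],[0,0,0,0,0,0]]' 20; python3 jog.py '[[0,0,0,0,0,0],[0,0,0,0,0,0],[0,0,0,0,0,0],[0,0,0,0,0,0],[0,0,0,0,0,0]]' 15; python3 jog.py '[[0,0,0,0,0,0],[0,0,0,0,0,0],[0,0,0,0,0,0],[0,0,0,0,0,0]]' 4 70
```

```text
clock: 12.75
tool_pos: [551.9, -327.6, 39.1]
ee_rot: [[-0.316, 0.949, 0.0], [0.949, 0.316, -0.0], [-0.0, 0.0, -1.0]]
wrist_force: [-0.7, 0.3, 0.7]
grip_width: 20.2
finger_force: 0.0
clock: 13.25
tool_pos: [551.8, -327.6, 39.1]
ee_rot: [[-0.316, 0.949, -0.0], [0.949, 0.316, -0.0], [-0.0, -0.0, -1.0]]
wrist_force: [-1.0, -1.0, 1.0]
grip_width: 14.9
finger_force: 1.0
clock: 13.65
tool_pos: [551.9, -327.6, 39.1]
ee_rot: [[-0.316, 0.949, 0.0], [0.949, 0.316, -0.0], [-0.0, 0.0, -1.0]]
wrist_force: [-1.4, 0.3, 3.8]
grip_width: 13.2
finger_force: 68.9
```

```bash
python3 jog.py '[[0,0,-1,0,0,0],[0,0,-3,0,0,0],[0,0,-5,0,0,0],[0,0,-8,0,0,0],[0,0,-11,0,0,0],[0,0,-13,0,0,0],[0,0,-15,0,0,0],[0,0,-15,0,0,0],[0,0,-15,0,0,0],[0,0,-15,0,0,0],[0,0,-15,0,0,0],[0,0,-15,0,0,0],[0,0,-13,0,0,0],[0,0,-11,0,0,0],[0,0,-8,0,0,0],[0,0,-5,0,0,0],[0,0,-2,0,0,0],[0,0,0,0,0,0],[0,0,0,0,0,0]]'; python3 d.py 519.4 221.4 209.3 5.3
python3 - <<'E'
from h import *
im=vision.camera("scene"); cv2.imwrite("pics/p10.png",cv2.resize(im[110:310,20:290],None,fx=2.9,fy=2.9,interpolation=cv2.INTER_CUBIC))
E
```

```text
clock: 15.55
tool_pos: [551.7, -327.5, 208.5]
ee_rot: [[-0.316, 0.949, -0.001], [0.949, 0.316, 0.0], [0.001, -0.0, -1.0]]
wrist_force: [0.8, -0.5, -2.7]
grip_width: 13.0
finger_force: 68.2
t 15.55 delta tool [530.9 143.   -0.6] rz 13.14 tilt [-6.e-04  4.e-04 -1.e+00] q6 40.86743649175651 tau.z [ 0.79398788 -0.5124397  -2.72600159]
```

Lift measures level (2.7 N). Now I'll rotate slowly to the lathe's heading and carry in stages.

```bash
python3 jog.py '[[0,0,0,0,0,0.5],[0,0,0,0,0,1],[0,0,0,0,0,1.5],[0,0,0,0,0,2],[0,0,0,0,0,2],[0,0,0,0,0,2],[0,0,0,0,0,1.5],[0,0,0,0,0,1],[0,0,0,0,0,0.8],[0,0,0,0,0,0.5],[0,0,0,0,0,0.3],[0,0,0,0,0,0],[2,0,0,0,0,0],[5,0,0,0,0,0],[9,0,0,0,0,0],[13,1,0,0,0,0],[17,1,0,0,0,0],[20,1,0,0,0,0],[20,1,0,0,0,0],[20,1,0,0,0,0]]'
python3 jog.py '[[20,1,0,0,0,0],[20,1,0,0,0,0],[20,1,0,0,0,0],[20,1,0,0,0,0],[20,1,0,0,0,0],[20,1,0,0,0,0],[20,1,0,0,0,0],[20,1,0,0,0,0],[20,1,0,0,0,0],[20,1,0,0,0,0],[20,1,0,0,0,0],[20,1,0,0,0,0],[20,1,0,0,0,0],[17,0,0,0,0,0],[13,0,0,0,0,0],[9,0,0,0,0,0],[5,0,0,0,0,0],[2,0,0,0,0,0],[0,0,0,0,0,0],[0,0,0,0,0,0]]'; python3 d.py 519.4 221.4 209.3 5.3
```

```text
clock: 17.6
tool_pos: [546.7, -219.8, 209.1]
ee_rot: [[-0.094, 0.996, 0.0], [0.996, 0.094, 0.0], [0.0, 0.0, -1.0]]
wrist_force: [0.4, -0.4, -1.0]
grip_width: 13.2
finger_force: 68.2
clock: 19.6
tool_pos: [531.5, 83.9, 209.0]
ee_rot: [[-0.093, 0.996, -0.0], [0.996, 0.093, -0.0], [-0.0, -0.0, -1.0]]
wrist_force: [0.1, -1.1, -2.6]
grip_width: 12.9
finger_force: 68.2
t 19.6 delta tool [138.    0.7  -0.4] rz 0.01 tilt [-1.e-04 -1.e-04 -1.e+00] q6 93.66303823891003 tau.z [ 0.05154133 -1.0895234  -2.59872723]
```

```bash
python3 jog.py '[[2,0,0,0,0,0],[5,0,0,0,0,0],[9,0,0,0,0,0],[13,0.5,0,0,0,0],[15,0,0,0,0,0],[15,0,0,0,0,0],[15,0,0,0,0,0],[15,0,0,0,0,0],[14,0,0,0,0,0],[12,0,0,0,0,0],[9,0,0,0,0,0],[7,0,0,0,0,0],[4,0,0,0,0,0],[2,0,0,0,0,0],[0,0,0,0,0,0],[0,0,0,0,0,0],[0,0,0,0,0,0]]'; python3 d.py 519.4 221.4 209.3 5.3
python3 - <<'E'
from h import *
a=vision.camera("top"); b=vision.camera("scene"); cv2.imwrite("pics/raw_topF.png",a); cv2.imwrite("pics/raw_sceneF.png",b)
s=manip.sense(); R=np.array(s["ee_rot"]); pred=s["tool_pos"]+R@[65,0,9.3]
print("pred ball",pred,proj("top",pred),proj("scene",pred), proj("top",[507.3,352,200]),proj("scene",[507.3,352,200]))
K=5
A=a[180:250,100:260]; B=b[120:200,330:490]
cv2.imwrite("pics/f.png",cv2.resize(np.vstack([A,B]),None,fx=4,fy=4,interpolation=cv2.INTER_CUBIC))
E
```

```text
clock: 21.3
tool_pos: [519.2, 220.4, 209.1]
ee_rot: [[-0.093, 0.996, 0.0], [0.996, 0.093, -0.0], [-0.0, 0.0, -1.0]]
wrist_force: [-0.7, 0.2, -1.8]
grip_width: 13.1
finger_force: 68.2
t 21.3 delta tool [ 0.9  0.2 -0.2] rz 0.01 tilt [ 1.e-04 -0.e+00 -1.e+00] q6 107.6926752541468 tau.z [-0.72958745  0.24796652 -1.83183195]
pred ball [513.19161016 285.25443664 199.71440761] [[165.88740825 210.323963  ]] [[383.33212784 182.44298165]] [[141.19938171 212.18603957]] [[407.41626669 178.63974022]]
```

View pics/f.png

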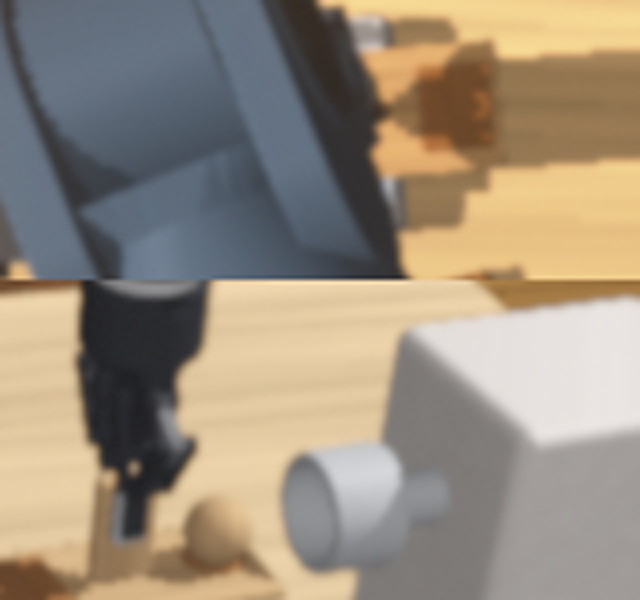

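The ball is in its pocket at (218,531) in the scene half, which is raw (384.1,182.4) against a predicted (383.3,182.4). The tray is level and clear of the cup (mouth at about (313,511)). I'll refine the cup centre numerically before handing in.

Run:
```python
from h import *
t=cv2.imread("pics/raw_top0.png").astype(int).sum(2)//3; s=cv2.imread("pics/raw_scene0.png").astype(int).sum(2)//3
a=np.radians(5.3); X=np.array([np.cos(a),np.sin(a),0]);Y=np.array([-np.sin(a),np.cos(a),0]);th=np.linspace(0,2*np.pi,200)
def circ(c,r,dy=0): return np.array(c)+dy*Y+r*(np.outer(np.cos(th),X)+np.outer(np.sin(th),[0,0,1]))
c=[507.3,352,200]
for n in("top","scene"):
    for r,dy in((40,0),(32,0),(40,25)):
        p=proj(n,circ(c,r,dy)); print(n,r,dy,"u",p[:,0].min().round(1),p[:,0].max().round(1),"v",p[:,1].min().round(1),p[:,1].max().round(1))
print("top cols u=130,133,136,139,142; rows 194..232")
for u in(130,133,136,139,142): print(u,t[194:232,u])
print("scene rows 158..198")
for u in(406,408,410,412,416): print(u,s[155:198,u])
print("scene row 178, u 395..425",s[178,395:425])
```

```text
top 40 0 u 136.7 145.4 v 197.6 226.8
top 32 0 u 137.6 144.6 v 200.5 223.9
top 40 25 u 127.2 136.5 v 198.3 227.6
scene 40 0 u 399.9 415.4 v 162.9 194.3
scene 32 0 u 401.4 413.7 v 166.1 191.2
scene 40 25 u 408.5 424.3 v 161.6 192.8
top cols u=130,133,136,139,142; rows 194..232
130 [125 122 115 109 105 108 120 131 141 149 155 159 163 167 171 174 176 180
 184 184 181 178 175 172 170 168 164 161 155 149 139 128 114 101 102 107
 109 110]
133 [125 121 115 110 107 110 120 131 140 148 155 160 164 167 170 174 177 180
 181 182 181 179 175 172 169 166 162 158 154 147 140 127 114 103 104 108
 110 111]
136 [125 120 115 111 108 111 119 127 132 135 138 141 143 146 149 152 155 157
 157 157 159 162 165 164 162 160 157 155 151 146 137 127 114 104 106 110
 112 111]
139 [124 118 114 107  96  83  79  78  82  87  91  94  97 100 101 103 103 104
 106 107 105 104 100  99  98  98 100 101 105 110 114 112 108 104 107 111
 112 113]
142 [123 118 115 113 109 101  93  88  86  87  90  94  97 100 102 103 106 108
 109 109 108 105 102 101  98  95  93  89  85  80  76  77  88 102 110 113
 113 113]
scene rows 158..198
406 
[... 344 characters left out ...]
87 191 193]
410 [188 189 188 189 191 193 192 191 189 184 174 158 139 124 120 121 124 127
 130 133 134 136 137 137 137 136 136 134 133 131 127 124 120 115 108 103
 103 117 147 174 187 192 194]
412 [188 189 188 189 192 193 192 191 192 195 196 194 188 179 167 154 141 132
 126 126 125 127 129 132 132 133 131 130 129 125 121 116 112 108 106 106
 108 125 153 177 189 193 195]
416 [189 188 188 189 191 191 191 191 194 197 198 200 202 204 205 203 200 195
 190 186 182 177 172 169 165 159 154 148 142 138 132 128 125 122 119 115
 123 148 173 186 191 192 191]
scene row 178, u 395..425 [193 193 193 190 178 156 137 135 137 137 137 137 138 137 137 137 136 132
 128 139 157 169 171 171 171 171 170 170 170 167]
```

Run:
```python
from h import *
a=np.radians(5.3); X=np.array([np.cos(a),np.sin(a),0]);th=np.linspace(0,2*np.pi,4000)
for r in(40,38):
  p=proj("scene",np.array([507.3,352,200])+r*(np.outer(np.cos(th),X)+np.outer(np.sin(th),[0,0,1])))
  for u in(402,404,406,408,410,412):
    v=p[abs(p[:,0]-u)<.15][:,1]; m=v.mean(); print(r,u,v[v<m].mean().round(1),v[v>m].mean().round(1),end=" | ")
s=cv2.imread("pics/raw_scene0.png").astype(int).sum(2)//3
print()
for u in(402,404): print(u,s[155:198,u])
b=cv2.imread("pics/raw_sceneF.png").astype(int).sum(2)//3
```

```text
40 402 165.4 186.4 | 40 404 163.4 190.3 | 40 406 162.9 192.7 | 40 408 163.6 194.0 | 40 410 165.2 194.2 | 40 412 168.1 193.3 | 38 402 166.5 185.3 | 38 404 164.3 189.5 | 38 406 163.7 192.0 | 38 408 164.3 193.3 | 38 410 166.1 193.4 | 38 412 169.1 192.3 | 
402 [186 188 188 188 190 192 192 192 187 174 154 135 124 119 120 123 125 128
 129 132 134 134 135 135 134 133 133 133 133 135 141 150 165 178 188 193
 194 194 193 192 189 191 193]
404 [187 188 188 189 191 191 189 181 160 130 108 104 109 116 121 125 128 130
 133 134 136 136 136 137 137 136 135 133 132 130 128 125 124 130 147 163
 176 185 190 191 189 191 193]
```

Cup model and edges agree to about 0.4 px (about 1 mm). The ball is on the axis with a gap of about 45 mm.

```bash
python3 jog.py '[[0,0,0,0,0,0],[0,0,0,0,0,0],[0,0,0,0,0,0],[0,0,0,0,0,0]]' && python3 -c "
from workcell import manip, vision, order
print(manip.sense()['dq']); print(order.job_done())"
```

```text
clock: 21.8
tool_pos: [519.2, 220.8, 209.0]
ee_rot: [[-0.093, 0.996, -0.0], [0.996, 0.093, 0.0], [0.0, -0.0, -1.0]]
wrist_force: [0.1, -0.5, -1.9]
grip_width: 13.5
finger_force: 68.2
[ 0.0466695   0.11468201 -0.02171218  0.00608394 -0.03967182 -0.0776695 ]
the job is handed in; nothing more can be done
None
```

The job is handed in at 21.8 s: the arm holds the tray still and level at the lathe, with the ball in its pocket on the spindle axis (to about 1 mm) and about 45 mm from the cup's mouth by my measurements; no verdict was returned.

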